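Kit the tablet parts and hang the chassis frame

TASK

Clear the bench after a tablet strip-down: first lay every low part on the bench (battery pack, speaker box, charger adapter, finned heat sink, as many as there are) flat in the long pockets of the kit tray (the row farther from the robot), one to a pocket, and only when all of them are in, stand every white bottle upright in the short pockets of its near row. Last, lift the chassis frame out of its rack and hang it by its top bar on both hooks of the stand, making sure that both hooks carry it before you let go. Never knock a bottle over, and leave the other things on the bench where they are.

Things in the scene. Friction and masses are not known exactly. Their poses are not given: they have to be found in the camera images.
- tray: fixed grey kit tray, 184 (x) by 268 mm (y); origin under its centre, z up, +x away from the robot. Floor 4 mm thick; rims and dividers 4 mm wide, tops 12 mm above the bench. Far row (+x): 4 low-part pockets, inside 112 (x) by 62 mm (y), centres at x = +32, y = -99, -33, +33, +99 mm. Near row (-x): 4 bottle pockets, inside 60 (x) by 62 mm (y), centres at x = -58, y = -99, -33, +33, +99 mm
- tall_row (a point): centre of the near (bottle) row, level with the upper face of the tray's floor, on the divider between the middle two bottle pockets
- battery_mid (a point): centre of the battery pack: dark grey block 90 mm (x) by 36 mm (y) by 24 mm high, lying flat, z up; one of the low parts; about 0.12 kg; may be absent
- speaker_mid (a point): centre of the speaker box: black block with two round grilles on top, 80 mm (x) by 34 mm (y) by 28 mm high, lying flat, z up; one of the low parts; 0.09 kg; may be absent
- adapter_mid (a point): centre of the charger adapter: white block with rounded edges, 70 mm (x) by 36 mm (y) by 26 mm high, lying flat, z up; one of the low parts; 0.10 kg; may be absent
- heatsink_mid (a point): centre of the heat sink: bare aluminium block with six fins along its top, 76 mm (x) by 32 mm (y) by 26 mm high, lying flat, z up; one of the low parts; 0.11 kg; may be absent
- bottle0_mid (a point): centre of a standing white bottle with black cap: 105 mm tall in all, this point 52.5 mm above its base, round body 38 mm in diameter and 80 mm tall, tapering cap above; z up along it; about 0.11 kg; up to three alike, may be absent
- bottle1_mid (a point): centre of a standing white bottle with black cap: 105 mm tall in all, this point 52.5 mm above its base, round body 38 mm in diameter and 80 mm tall, tapering cap above; z up along it; about 0.11 kg; up to three alike, may be absent
- bottle2_mid (a point): centre of a standing white bottle with black cap: 105 mm tall in all, this point 52.5 mm above its base, round body 38 mm in diameter and 80 mm tall, tapering cap above; z up along it; about 0.11 kg; up to three alike, may be absent
- rack: fixed black rack in which the frame stands upright at first, to be lifted straight up; origin under its centre; base 76 (x) by 230 mm (y), 8 mm thick; slot along its y, 10 mm wide, between two pairs of uprights 30 mm long at y = -80 and +80 mm, tops 53 mm above the bench
- frame: loose rose-coloured metal tablet chassis frame, 0.17 to 0.29 kg; origin at the middle of its lower edge, x through its thickness, y along its width, z up. 200 mm wide, 150 mm high, 8 mm thick. Top bar 14 mm high over a clear opening 184 mm wide, 80 mm high (z 56 to 136 mm), closed plate below. Front and back are equivalent
- frame_grip (a point): centre of the frame's top bar (143 mm above its lower edge), the place to pinch it from above across its 8 mm thickness; axes as the frame's
- frame_a (a point): point on the underside of the frame's top bar, 60 mm to +y of its middle, where one hook should carry it; axes as the frame's
- frame_b (a point): the same, 60 mm to -y of the middle
- stand: fixed stand, origin on the bench below the middle of the hook seats, z up. Base 200 mm (y), x -65 to +85 mm, 10 mm thick. Posts 14 mm thick at x = +45, y = -60 and +60 mm, 200 mm tall; from each an 8 mm round hook bar runs level to -x (upper face 194 mm above the bench), ending in a tip turned up to 220 mm at x = -34 mm (-39 outside). Open towards -x: the frame comes in from there, over the tips
- hook_a (a point): seat on the upper face of the hook at stand y = +60 mm, 194 mm above the bench, x = 0 (between upturned tip and post); axes as the stand's
- hook_b (a point): the same on the hook at stand y = -60 mm
- hook_mid (a point): point half-way between hook_a and hook_b, axes as the stand's (x away from the open side, y from hook to hook, z up)
- driver: bystander: screwdriver lying on the bench, about 160 mm long, origin at the middle of its underside
- meter: bystander: dark hand-held multimeter, 150 by 75 by 34 mm, origin under its centre
- spool: bystander: solder wire spool, 48 mm in diameter, 30 mm high, origin under its centre
- tin: bystander: flat steel tin, 60 by 90 by 30 mm, origin under its centre
- cup: bystander: white ceramic cup, 72 mm across, 85 mm high, origin under its centre

How it is judged:
By the outcome, as a careful person would: the job done as asked, in the order asked, and still so for the second after the job is handed in, with the robot touching nothing.
Of battery, speaker, adapter, heatsink only 3 to 4 are there at a start; the rules pass over those that are not, and their reading is None.
Of bottle0, bottle1, bottle2 only 2 to 3 are there at a start; the rules pass over those that are not, and their reading is None.
At some moment in a run one of battery, speaker, adapter, heatsink may be knocked a few centimetres aside while the robot is not near it.
It also fails if it takes over 210 s, if anything falls off the work surface, if the arm or the gripper's body presses on something with over 40 N, if the wrist force passes 120 N, or if a joint passes its speed limit or range.

ROBOT

A 6-joint arm with a two-finger parallel gripper is mounted at the origin on the work surface. World frame = base frame: x ahead of the robot, y to its left, z up, the work surface at z = 0. Lengths are in m, angles in degrees, forces in N, time in s.
With the tool pointing down it reaches from about 0.325 to 0.85 m from the base axis. Payload 15.5 kg.
Tool frame: the origin (TCP) lies midway between the tips of the shut fingers; the grasp point (between the pads) lies 19 mm behind it; y points along the fingers, x is the direction in which the jaws open and shut, and the axes are right-handed (so a half turn about y gives the same grasp; the last joint's range is limited). The gripper opens to 91 mm and grips with 3 to 60 N. Pads are 32 mm wide; open, the fingers measure 118 mm over their backs; the gripper's body (76 mm by 178 mm) begins 60 mm behind the grasp point.
Start: joints at [-73.539, 28.281, 77.091, -0, 74.628, -5.472], TCP at [0.233, -0.58, 0.214] pointing down, gripper open.
Joint ranges: [-166.48, 166.48], [-47.26, 123.95], [12.59, 153.08], [-70.14, 250.14], [6.76, 159.57], [-176.63, 176.63]. Speed limits (degrees/s): [108.29, 108.29, 147.25, 172.46, 172.46, 172.46].

INTERFACE

Orientations are given as a 3x3 rotation matrix whose columns are the frame's x, y, z axes.
In Python, from bench import ctrl gives the robot as it stands. The module is installed in compiled form; this text tells all that it offers. Calls block until the motion is done:
- ctrl.goto(position, orientation): joint-space move of the TCP to a pose.
- ctrl.move_l(position, vel=0.15, ori=None, contact_N=None): straight line of the TCP; ori=None keeps the orientation; vel is the mean speed in m/s. With contact_N (N) it stops when the force on the tool has changed by that much, and returns True; else False.
- ctrl.movej(angles): joint-space move.
- ctrl.command_gripper(opening): opening from 0.0 (shut) to 1.0 (fully open); the grip force is fixed at half the most; returns when the fingers have stopped.
- ctrl.sleep(seconds).
- ctrl.ik(position, orientation): joint angles nearest the present ones, or None.
- ctrl.read_camera(name): name is "side" or "top"; returns the picture (420x560x3 uint8, blue, green, red); there is no depth.
- ctrl.camera_params(name): a dict with "fx", "fy", "cx", "cy" (pixels), "D" ([k1, k2, p1, p2, k3] as OpenCV has them; the pictures are not rectified), "pose" (4x4, takes a point from camera to world coordinates). Camera axes: x right, y up, looking along -z (the intrinsics and any distortion apply to the point x, -y, -z); pixel columns grow to the right and rows downward; lengths in m; the calibration is good to about 2 mm. A picture is of the moment at which its call begins. camera_params takes no time and is no camera call.
A pose or a line that the arm cannot do raises ctrl.MotionError and nothing moves.
- ctrl.sign_off(): hands the job in, once; it reports no verdict.
Readings, each from a call of its own:
- ctrl.current_t(): time.
- ctrl.current_q(): joint angles.
- ctrl.current_dq(): joint speeds.
- ctrl.current_effort(): joint torques, N m.
- ctrl.current_tool_pos(): TCP position.
- ctrl.current_eef_rot(): TCP orientation.
- ctrl.current_contact_force(): force on the tool from outside, world axes, zero at the start.
- ctrl.current_wrist_torque(): the same for the moment, N m.
- ctrl.current_grip_width(): opening from 0.0 (shut) to 1.0 (fully open).
Only numpy, scipy, OpenCV 4.12 (cv2) and the standard library are available. Lean on these libraries where they do the work, as an engineer would, in place of code of your own. Each camera call takes 0.05 s, during which the arm holds its last target.

## Working session

There is one attempt and no reset: what is moved stays moved. The work goes in short steps, each a Python script; the robot and the scene stay as the last script left them, time stands still between calls to the robot, and variables do not carry over. Pictures are saved under pics/ and viewed, and the job is handed in when it is done.

```bash
ls; mkdir -p pics
python3 - <<'E'
from bench import ctrl
import cv2,numpy as np
for n in("top","side"):
    im=ctrl.read_camera(n); cv2.imwrite(f"pics/{n}0.png",im)
    p=ctrl.camera_params(n); print(n,{k:np.round(v,4).tolist() for k,v in p.items()})
print(ctrl.current_t(),ctrl.current_eef_rot())
E
```

```text
pics
top {'fx': 536.3813, 'fy': 536.3813, 'cx': 278.2101, 'cy': 207.0448, 'D': [-0.1789, 0.0, 0.0, 0.0, 0.0], 'pose': [[0.0252, 0.9982, -0.0549, 0.4386], [-0.9997, 0.0248, -0.0082, 0.0073], [-0.0068, 0.0551, 0.9985, 1.6845], [0.0, 0.0, 0.0, 1.0]]}
side {'fx': 493.3344, 'fy': 493.3344, 'cx': 280.3828, 'cy': 209.3844, 'D': [-0.109, 0.0, 0.0, 0.0, 0.0], 'pose': [[-0.8463, 0.3332, -0.4156, 0.0566], [-0.5325, -0.5099, 0.6756, 0.7933], [0.0132, 0.7931, 0.6089, 0.8384], [0.0, 0.0, 0.0, 1.0]]}
0.1 [[ 3.73524472e-01 -3.34596513e-04  9.27620266e-01]
 [-9.27619658e-01  1.06564496e-03  3.73524611e-01]
 [-1.11349390e-03 -9.99999376e-01  8.76661696e-05]]
```

View pics/top0.png

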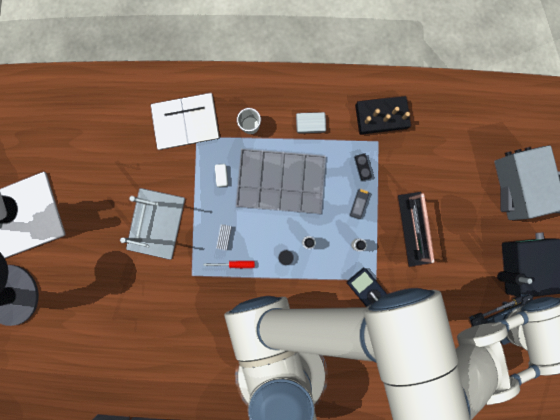

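View pics/side0.png

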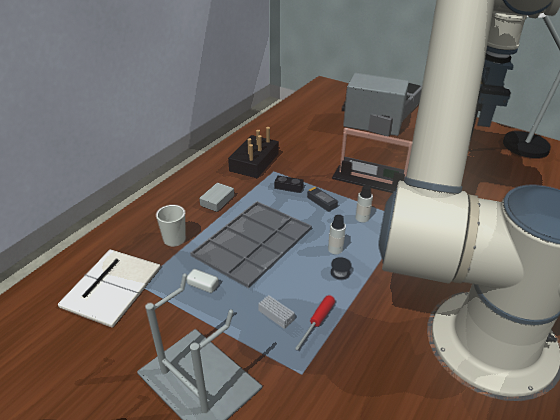

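Top view: adapter (222,175), speaker (363,167), battery (360,203), heat sink (225,237), bottles (309,242) and (360,244), spool (286,257), tray about (282,182), rack and frame (420,228), stand (157,225). Next I'll locate these precisely.

```bash
cat > h.py <<'E'
from bench import ctrl
import cv2,numpy as np
P={n:ctrl.camera_params(n) for n in("top","side")}
def K(p): return np.array([[p["fx"],0,p["cx"]],[0,p["fy"],p["cy"]],[0,0,1.]])
def ray(n,uv):
    p=P[n]; u=cv2.undistortPoints(np.array(uv,float).reshape(-1,1,2),K(p),np.array(p["D"],float)).reshape(-1,2)
    T=np.array(p["pose"]); d=np.c_[u[:,0],-u[:,1],-np.ones(len(u))]@T[:3,:3].T
    return T[:3,3],d
def plane(n,uv,z):
    o,d=ray(n,uv); return o+d*((z-o[2])/d[:,2])[:,None]
def proj(n,X):
    p=P[n];T=np.array(p["pose"]);c=(np.atleast_2d(X)-T[:3,3])@T[:3,:3]; c=c*[1,-1,-1]
    return cv2.projectPoints(c.reshape(-1,1,3),np.zeros(3),np.zeros(3),K(p),np.array(p["D"],float))[0].reshape(-1,2)
def tri(a,b):
    (o1,d1),(o2,d2)=ray("top",[a]),ray("side",[b]); d1=d1[0];d2=d2[0]
    s=np.linalg.lstsq(np.c_[d1,-d2],o2-o1,rcond=None)[0]; A=o1+s[0]*d1;B=o2+s[1]*d2
    return (A+B)/2,np.linalg.norm(A-B)
E
python3 - <<'E'
import cv2
im=cv2.imread("pics/top0.png")
def s(n,a,x,y,w,h,k): cv2.imwrite(n,cv2.resize(a[y:y+h,x:x+w],None,fx=k,fy=k,interpolation=cv2.INTER_CUBIC))
s("pics/tc1.png",im,190,135,195,150,4)
s("pics/tc2.png",im,110,180,110,90,6)
s("pics/tc3.png",im,380,180,80,95,6)
E
```

```text
(no output)
```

View pics/tc1.png

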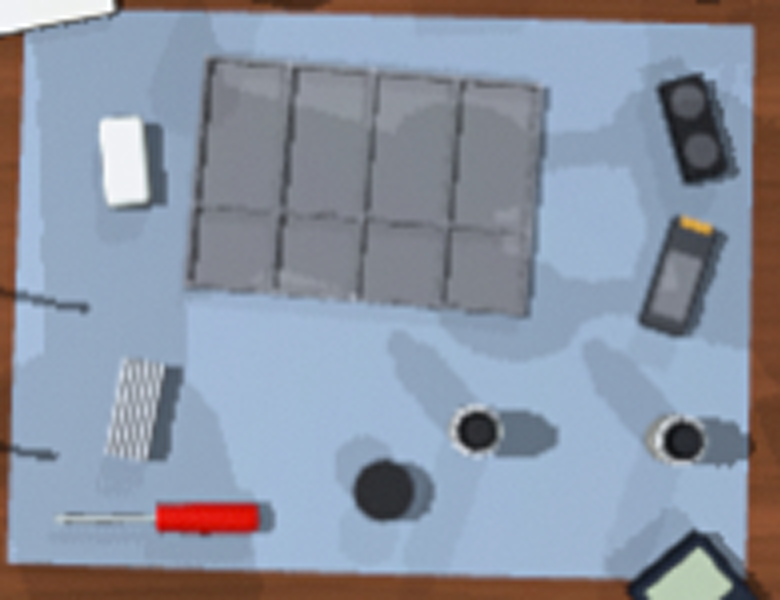

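View pics/tc2.png

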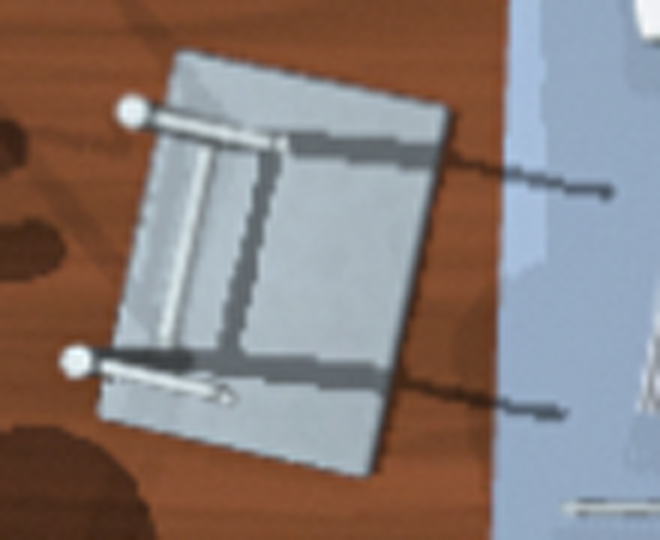

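View pics/tc3.png

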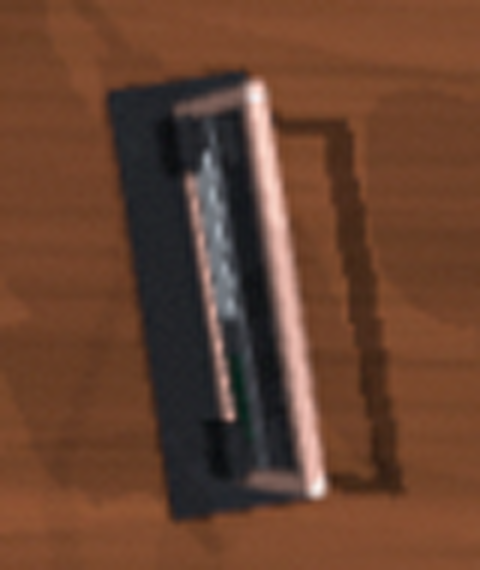

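Run:
```python
from h import *
def c(pts,x,y,k): return (np.array(pts,float)+.5)/k-.5+[x,y]
np.set_printoptions(precision=4,suppress=True)
def rect(n,pts,z):
    X=plane("top",c(pts,190,135,4),z)[:,:2]; 
    print(n,X.mean(0),"sides",np.linalg.norm(X-np.roll(X,-1,0),axis=1)); 
    v=[X[i]-X[i-1] for i in range(4)]
    for a in v: print("   ang",np.degrees(np.arctan2(a[1],a[0])).round(1),end="")
    print()
rect("tray",[(207,57),(547,85),(530,316),(187,290)],.012)
rect("spk",[(657,88),(700,73),(733,172),(690,186)],.028)
rect("bat",[(680,214),(727,233),(683,336),(640,322)],.024)
rect("ada",[(99,120),(140,116),(149,205),(109,210)],.026)
rect("hs",[(124,357),(167,363),(149,461),(106,456)],.026)
print("bot cap",plane("top",c([(481,428),(685,438)],190,135,4),.105),"ring",plane("top",c([(477,430),(678,439)],190,135,4),.08))
print("spool",plane("top",c([(385,490)],190,135,4),.03))
posts=plane("top",c([(132,111),(77,360)],110,180,6),.2);tips=plane("top",c([(282,146),(228,397)],110,180,6),.22)
base=plane("top",c([(178,50),(450,105),(373,477),(98,413)],110,180,6),.01)
print("posts",posts,np.linalg.norm(posts[0]-posts[1]),"tips",tips,np.linalg.norm(tips[0]-tips[1]),"base",base)
fr=plane("top",c([(255,85),(318,490)],380,180,6),.158);print("frame",fr,np.linalg.norm(fr[0]-fr[1]),fr.mean(0))
rb=plane("top",c([(107,92),(245,72),(172,520)],380,180,6),.008);print("rack",rb,np.linalg.norm(np.diff(rb,axis=0),axis=1))
im=cv2.imread("pics/side0.png")
cv2.imwrite("pics/sc1.png",cv2.resize(im[115:195,320:430],None,fx=6,fy=6,interpolation=cv2.INTER_CUBIC))
cv2.imwrite("pics/sc2.png",cv2.resize(im[265:415,130:270],None,fx=4,fy=4,interpolation=cv2.INTER_CUBIC))
cv2.imwrite("pics/sc3.png",cv2.resize(im[170:330,190:390],None,fx=4,fy=4-.25,interpolation=cv2.INTER_CUBIC))
```

```text
tray [0.6118 0.0126] sides [0.2687 0.1824 0.2688 0.1845]
   ang -3.1   ang -93.4   ang 176.9   ang 87.1
spk [ 0.6612 -0.2417] sides [0.0361 0.0817 0.0357 0.0808]
   ang 19.4   ang -69.1   ang -160.8   ang 109.5
bat [ 0.5467 -0.2341] sides [0.0397 0.0877 0.0353 0.0901]
   ang -19.4   ang -110.5   ang 157.7   ang 73.4
ada [0.6244 0.2027] sides [0.0323 0.0702 0.0315 0.0711]
   ang 8.3   ang -83.2   ang -172.4   ang 98.5
hs [0.4329 0.1872] sides [0.0338 0.0771 0.0337 0.0779]
   ang -8.7   ang -96.4   ang 171.2   ang 85.0
bot cap [[ 0.4259 -0.0755  0.105 ]
 [ 0.4219 -0.2264  0.105 ]] ring [[ 0.4241 -0.0738  0.08  ]
 [ 0.4208 -0.2248  0.08  ]]
spool [[ 0.3758 -0.0067  0.03  ]]
posts [[0.5352 0.4332 0.2   ]
 [0.4176 0.4554 0.2   ]] 0.11964835223556503 tips [[0.5194 0.3558 0.22  ]
 [0.4031 0.3771 0.22  ]] 0.11819131826599759 base [[0.5805 0.4641 0.01  ]
 [0.5547 0.3167 0.01  ]
 [0.3586 0.3513 0.01  ]
 [0.3873 0.5003 0.01  ]]
frame [[ 0.5712 -0.3946  0.158 ]
 [ 0.3773 -0.4284  0.158 ]] 0.19684347747023992 [ 0.4743 -0.4115  0.158 ]
rack [[ 0.5784 -0.3544  0.008 ]
 [ 0.591  -0.4286  0.008 ]
 [ 0.3544 -0.3928  0.008 ]] [0.0752 0.2394]
```

View pics/sc1.png

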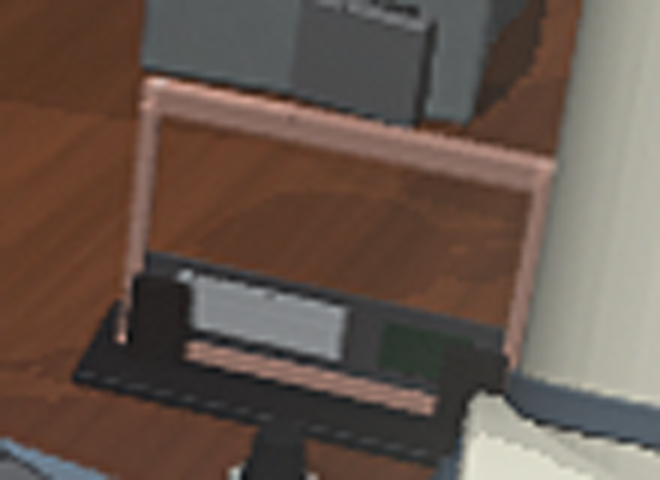

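View pics/sc2.png

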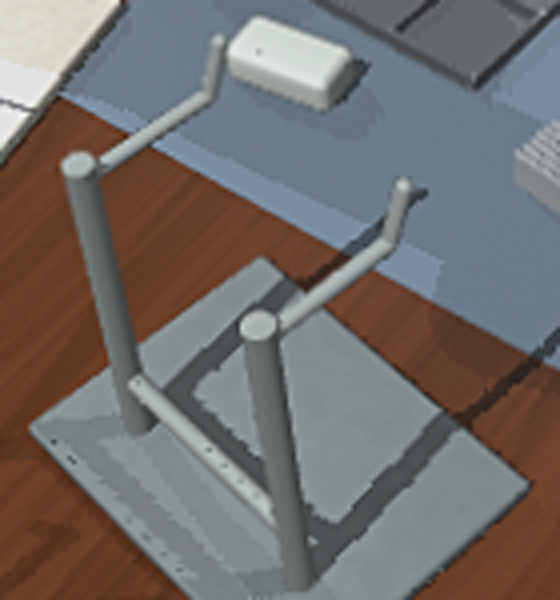

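View pics/sc3.png

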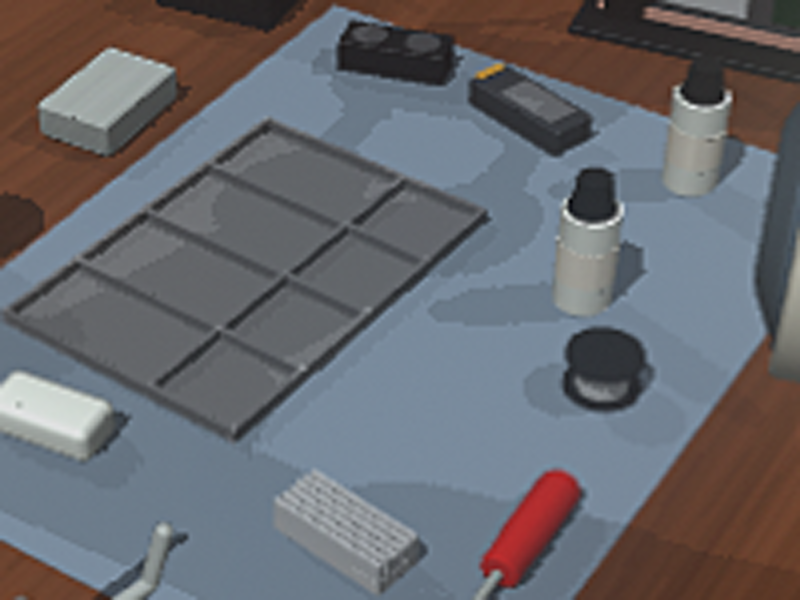

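Two bottles and all four low parts are present, with no third bottle in either view. Starting with the speaker.

```bash
cat >> h.py <<'E'
TC=np.array([0.6118,0.0126]); TY=np.radians(-3.2)
def tray(x,y): return TC+np.array([[np.cos(TY),-np.sin(TY)],[np.sin(TY),np.cos(TY)]])@[x/1000,y/1000]
def R(deg):
    a=np.radians(deg); return np.array([[np.cos(a),0,-np.sin(a)],[np.sin(a),0,np.cos(a)],[0,-1,0]])
def best(pos,deg):
    q0=np.array(ctrl.current_q()); c=[]
    for d in(deg,deg+180):
        q=ctrl.ik(list(pos),R(d))
        if q is not None: c.append((np.abs(np.array(q)-q0).max(),d))
    return min(c)[1]
def go(xy,z,deg):
    d=best([*xy,z],deg); ctrl.goto([*xy,z],R(d)); return d
def grip(mm): ctrl.command_gripper(mm/91.)
def pick(xy,deg,z,zt,open_mm,vel=.15):
    grip(open_mm); go(xy,zt,deg); 
    ctrl.move_l([*xy,z+.03],vel=.25)
    print("contact",ctrl.move_l([*xy,z],vel=.08,contact_N=15)); ctrl.command_gripper(0)
    print("width mm",ctrl.current_grip_width()*91); ctrl.move_l([*xy,zt],vel=.2)
    print("width after lift",ctrl.current_grip_width()*91, "F",np.round(ctrl.current_contact_force(),2))
def place(xy,deg,z,zt,open_mm):
    go(xy,zt,deg); ctrl.move_l([*xy,z+.03],vel=.25)
    print("contact",ctrl.move_l([*xy,z],vel=.06,contact_N=12),ctrl.current_tool_pos())
    grip(open_mm); ctrl.move_l([*xy,zt],vel=.25); print("t",ctrl.current_t())
def snap(n):
    im=ctrl.read_camera("top"); cv2.imwrite(f"pics/{n}.png",im)
    cv2.imwrite(f"pics/{n}c.png",cv2.resize(im[135:285,190:385],None,fx=4,fy=4,interpolation=cv2.INTER_CUBIC)); return im
E
python3 - <<'E'
from h import *
pick((.6612,-.2417),19.3+90,.011,.2,60)
place(tray(32,-99),-3.2+90,.0165,.18,50)
snap("a1")
E
```

```text
contact False
width mm 34.1157449111737
width after lift 33.49242945076882 F [-0.87  0.14 -0.9 ]
contact True [ 0.63756059 -0.08789409  0.01522661]
t 8.8083
```

View pics/a1.png

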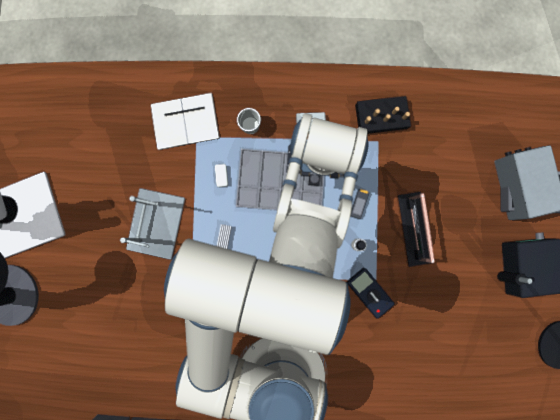

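```bash
cat >> h.py <<'E'
PARK=[-73.539,28.281,77.091,0,74.628,-5.472]
def park():
    ctrl.movej(PARK)
E
python3 - <<'E'
from h import *
park(); snap("a2"); print(ctrl.current_t())
E
```

```text
11.1833
```

View pics/a2c.png

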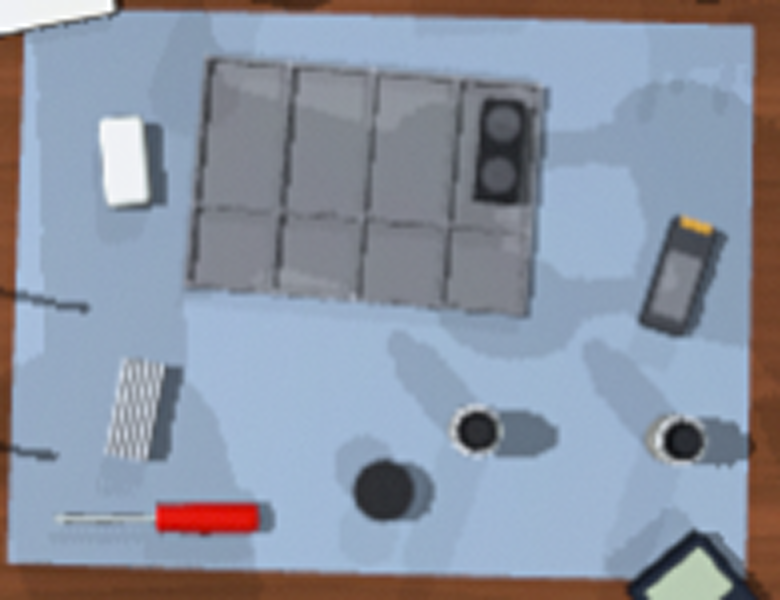

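The speaker (502,150 in the crop) sits well in its pocket and nothing else has moved. Next is the battery.

Run:
```python
from h import *
pick((.5467,-.2341),-20.2+90,.011,.2,60)
place(tray(32,-33),-3.2+90,.0165,.18,50)
park(); snap("a3"); print(ctrl.current_t())
```

```text
contact False
width mm 35.650628904294315
width after lift 35.77322110899075 F [-0.4   0.03 -1.06]
contact True [ 0.64118902 -0.02199737  0.01515295]
t 19.5667
22.075
```

View pics/a3c.png

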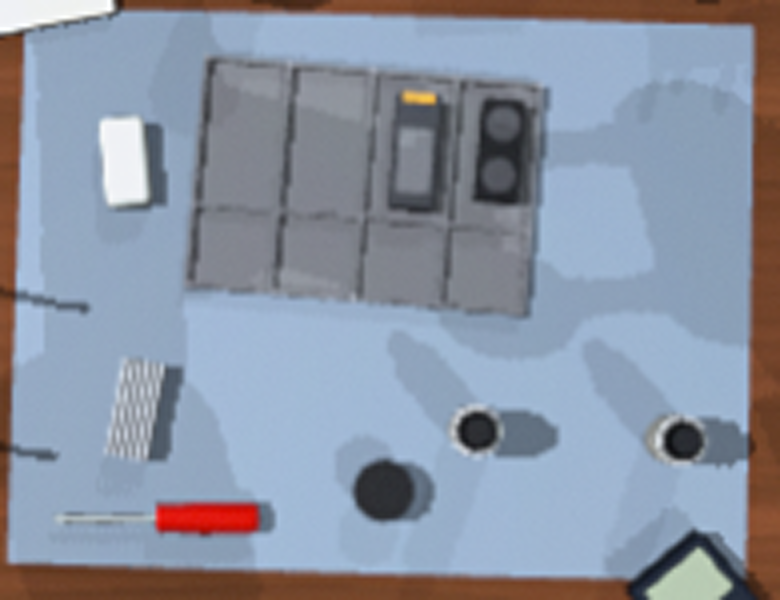

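The battery (417,152) is in and the rest is unchanged. Next is the adapter.

Run:
```python
from h import *
pick((.6244,.2027),7.8+90,.011,.2,60)
place(tray(32,99),-3.2+90,.0165,.18,50)
park(); snap("a4"); print(ctrl.current_t())
```

```text
contact False
width mm 35.7689115257944
width after lift 35.6596976892054 F [ 0.25  0.17 -0.76]
contact True [0.64853119 0.10956917 0.01519775]
t 31.3667
34.25
```

View pics/a4c.png

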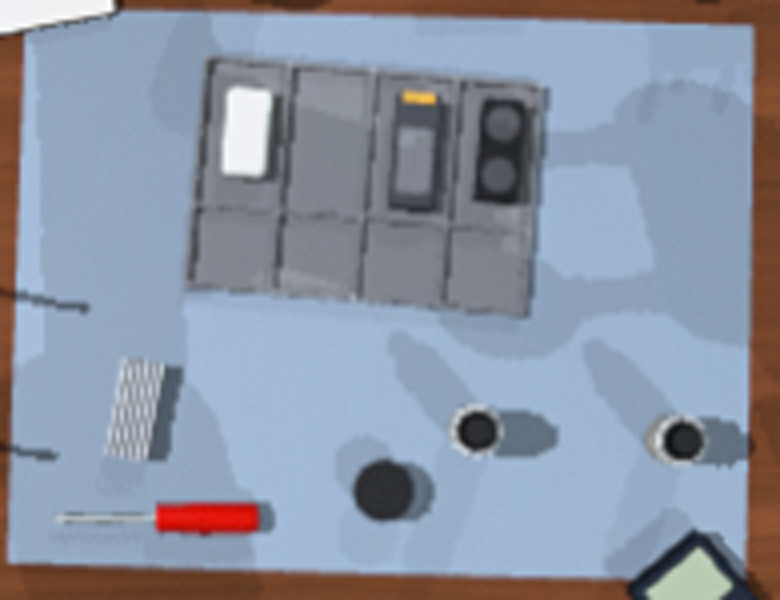

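The adapter (246,131) is in and the heat sink is still at (137,409). Placing it next.

Run:
```python
from h import *
pick((.4329,.1872),-8+90,.011,.2,60)
place(tray(32,33),-3.2+90,.0165,.18,50)
park(); snap("a5"); print(ctrl.current_t())
```

```text
contact False
width mm 31.602160486783465
width after lift 31.431509838164946 F [ 0.96 -0.54 -1.99]
contact True [0.64484938 0.04372818 0.01517877]
t 43.9
46.5917
```

View pics/a5c.png

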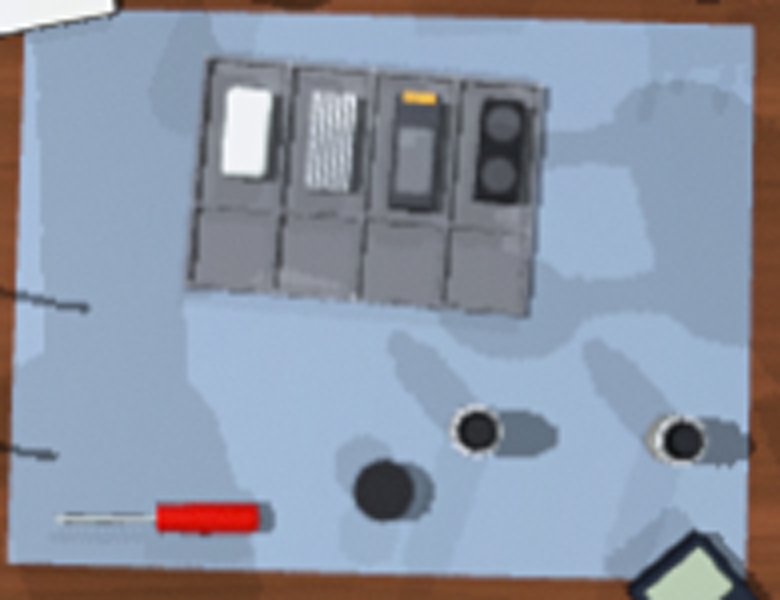

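All four low parts are in the far row. Now the bottles.

Run:
```python
from h import *
pick((.425,-.0745),90,.038,.22,70)
place(tray(-58,33),-3.2+90,.0430,.22,60)
park(); snap("b1"); cv2.imwrite("pics/b1s.png",ctrl.read_camera("side")); print(ctrl.current_t())
```

```text
contact False
width mm 37.363331647836695
width after lift 37.26068810468892 F [-0.41  0.78 -2.19]
contact True [0.55515615 0.04903407 0.04193975]
t 55.425
58.0333
```

View pics/b1c.png

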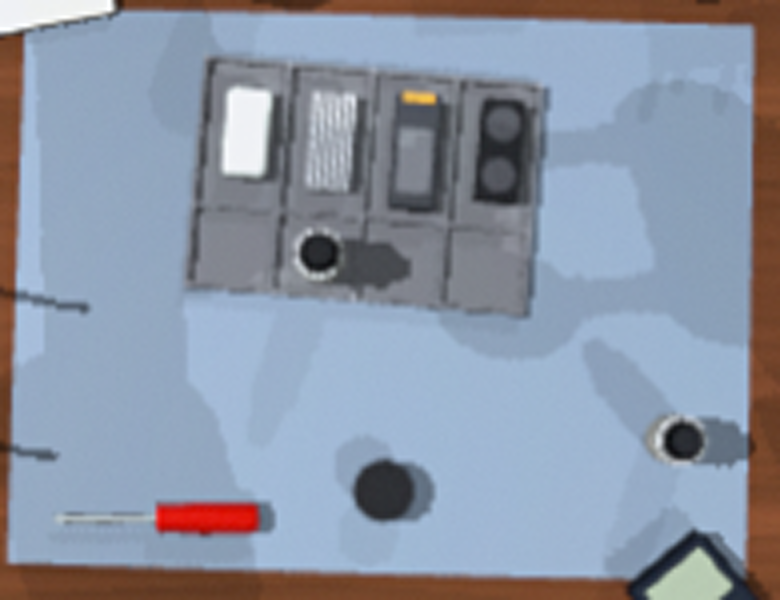

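View pics/b1s.png

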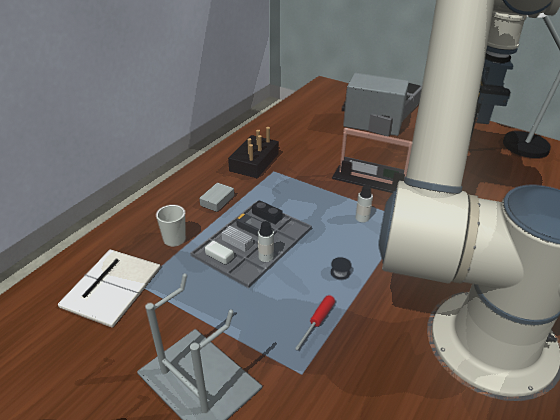

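The first bottle stands upright at (320,253) in the top crop and (266,242) in the side view. Now the second.

Run:
```python
from h import *
pick((.4213,-.2256),90,.038,.22,70)
place(tray(-58,-99),-3.2+90,.0430,.22,60)
park(); snap("b2"); cv2.imwrite("pics/b2s.png",ctrl.read_camera("side")); print(ctrl.current_t())
```

```text
contact False
width mm 37.42060797796489
width after lift 37.68023021163098 F [-0.23  0.43 -1.58]
contact True [ 0.54778525 -0.08302008  0.04196806]
t 66.3083
68.5167
```

View pics/b2.png

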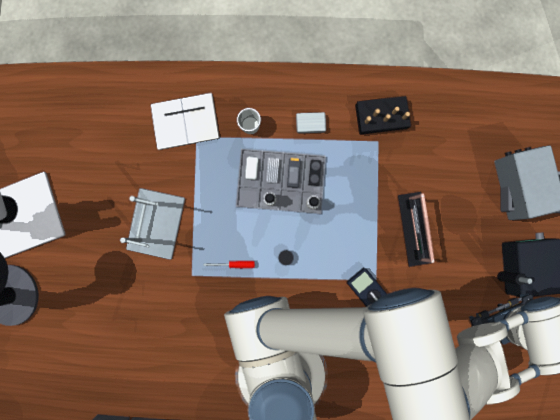

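View pics/b2s.png

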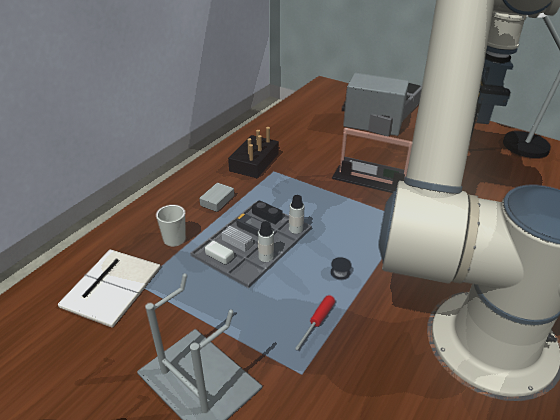

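Both bottles stand upright in the near row. I'll refine the position of the frame's top bar before pinching it.

Run:
```python
from h import *
im=cv2.imread("pics/b2.png").astype(int)
np.set_printoptions(precision=4,suppress=True)
pts=[]
for v in range(200,258,6):
    # brightness of rose
    row=im[v,405:440]; r=row[:,2]-row[:,0]*0; 
    print(v,row[8:34,2].tolist())
```

```text
200 [42, 62, 52, 38, 39, 37, 32, 67, 146, 225, 243, 228, 109, 74, 76, 77, 77, 78, 76, 77, 77, 77, 76, 77, 81, 120]
206 [64, 150, 89, 53, 30, 38, 33, 30, 70, 151, 227, 243, 227, 144, 123, 123, 123, 123, 122, 123, 123, 90, 76, 74, 73, 79]
212 [115, 118, 154, 84, 57, 29, 23, 23, 31, 74, 148, 220, 242, 225, 145, 124, 128, 128, 126, 127, 130, 128, 92, 76, 75, 76]
218 [153, 113, 117, 160, 78, 51, 25, 28, 24, 32, 76, 150, 210, 229, 198, 125, 104, 107, 113, 117, 118, 118, 116, 81, 69, 69]
224 [128, 168, 121, 119, 146, 73, 49, 27, 19, 19, 30, 81, 151, 211, 229, 193, 123, 106, 107, 107, 108, 117, 121, 118, 80, 69]
230 [48, 128, 163, 118, 121, 145, 74, 46, 22, 18, 21, 29, 84, 157, 212, 229, 189, 122, 105, 107, 107, 106, 108, 111, 120, 77]
236 [31, 48, 131, 165, 66, 38, 44, 58, 49, 28, 20, 20, 34, 91, 159, 214, 229, 183, 126, 111, 113, 112, 113, 114, 113, 111]
242 [33, 32, 56, 132, 159, 53, 6, 35, 56, 45, 23, 19, 20, 33, 97, 161, 218, 230, 174, 118, 105, 107, 106, 107, 108, 110]
248 [33, 35, 33, 64, 137, 167, 56, 6, 40, 58, 45, 23, 22, 25, 37, 106, 185, 227, 230, 168, 116, 109, 117, 121, 120, 122]
254 [36, 25, 16, 15, 21, 36, 35, 29, 33, 50, 54, 46, 36, 35, 29, 38, 112, 188, 228, 230, 156, 107, 103, 107, 105, 111]
```

Run:
```python
from h import *
np.set_printoptions(precision=4,suppress=True)
X=plane("top",[(423.3,200),(426.8,224),(431.5,254)],.158);print(X)
d=X[2]-X[0];th=np.degrees(np.arctan2(d[1],d[0]))-180;print("bar angle",th)
f=X.mean(0); u=d[:2]/np.linalg.norm(d[:2])
# bar ends (crop rows) along u
E_=plane("top",(np.array([(256,82),(318,495)])+.5)/6-.5+[380,180],.158)[:,:2]
s=(E_-f[:2])@u; print("ends s",s, "mid",f[:2]+u*s.mean())
# predict tops in side view
m=f[:2]+u*s.mean()
C=np.array([[*(m-u*.1),.158],[*(m+u*.1),.158],[*(m-u*.1),.008]])
p=proj("side",C);print("side px crop",(p-[320,115]+.5)*6-.5)
```

```text
[[ 0.5533 -0.3983  0.158 ]
 [ 0.4842 -0.4094  0.158 ]
 [ 0.3981 -0.4247  0.158 ]]
bar angle -350.3356742841746
ends s [-0.0955  0.1051] mid [ 0.4738 -0.4116]
side px crop [[149.9537  79.0977]
 [558.9854 164.3372]
 [123.9573 337.9921]]
```

The frame estimate agrees with the side view to within about 1 px, so I'll grasp and lift it straight up.

Run:
```python
from h import *
m=np.array([.4738,-.4116])
grip(40); d=go(m,.30,99.66); print("deg",d)
ctrl.move_l([*m,.17],vel=.2); print("c",ctrl.move_l([*m,.132],vel=.06,contact_N=10))
f0=np.array(ctrl.current_contact_force()); ctrl.command_gripper(0); ctrl.sleep(.2)
print("w",ctrl.current_grip_width()*91,np.round(ctrl.current_contact_force()-f0,2),np.round(ctrl.current_wrist_torque(),2))
ctrl.move_l([*m,.20],vel=.05); print(np.round(ctrl.current_contact_force()-f0,2),np.round(ctrl.current_wrist_torque(),2))
ctrl.move_l([*m,.36],vel=.15); print("w",ctrl.current_grip_width()*91,ctrl.current_t())
cv2.imwrite("pics/f1s.png",ctrl.read_camera("side"));snap("f1")
```

```text
deg 279.65999999999997
c False
w 7.357892464045408 [-0.74  2.74  2.75] [0.33 0.13 0.06]
[-0.41  1.21 -2.95] [-0.04  0.02 -0.03]
w 7.859426917146981 75.2917
```

View pics/f1s.png

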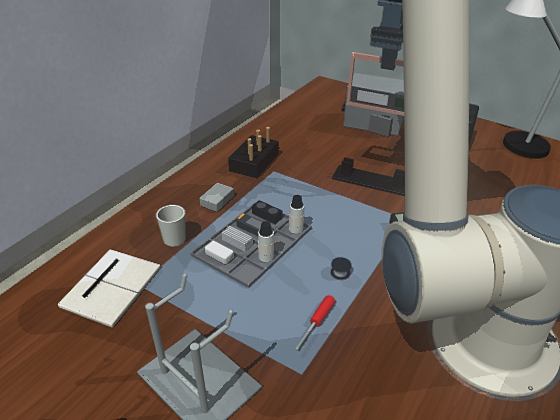

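View pics/f1.png

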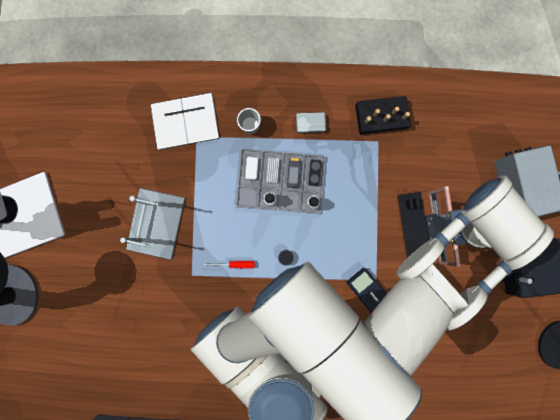

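The frame is held upright (side view about (375,85)) and the rack is empty. Carrying it to the approach side of the stand.

Run:
```python
from h import *
sx=np.array([.184,.983]); o=np.array([.468,.400])
a=o-.1*sx
d=go(a,.36,79.4); print(d,ctrl.current_grip_width()*91)
ctrl.move_l([*a,.232],vel=.12)
print(ctrl.current_tool_pos(),np.round(ctrl.current_q(),1),ctrl.current_t())
im=ctrl.read_camera("side");cv2.imwrite("pics/f2s.png",im);cv2.imwrite("pics/f2sc.png",cv2.resize(im[220:420,120:360],None,fx=3,fy=3,interpolation=cv2.INTER_CUBIC));snap("f2")
```

```text
79.4 7.754385120968754
[0.4499793  0.30187551 0.23264061] [ 27.5  20.5  87.4   0.   72.  -51.9] 79.1333
```

View pics/f2sc.png

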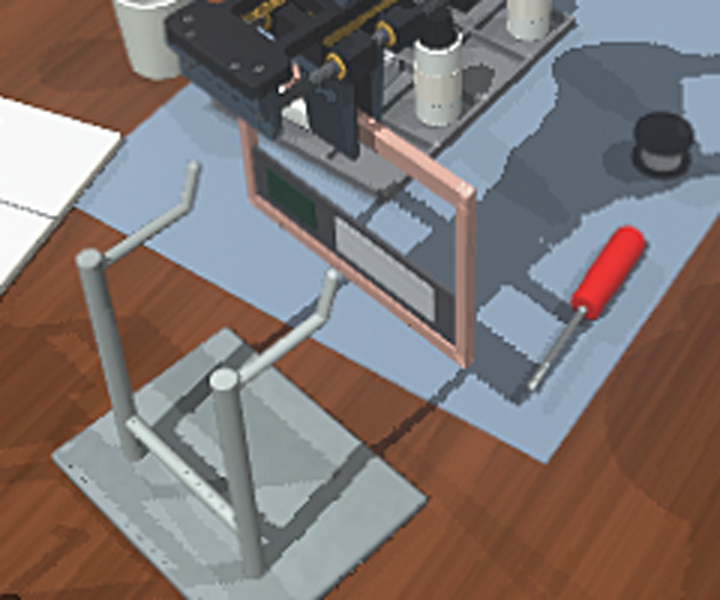

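View pics/f2.png

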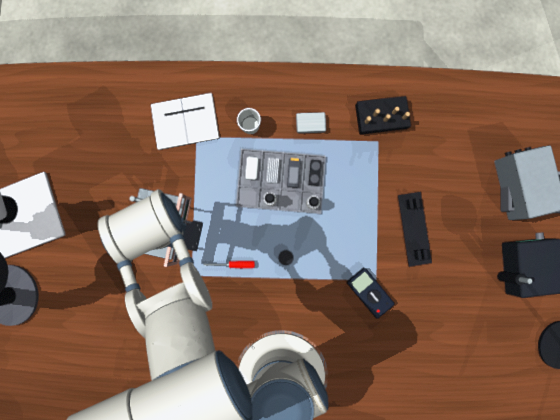

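Run:
```python
from h import *
np.set_printoptions(precision=1,suppress=True)
sx=np.array([.184,.983]);sy=np.array([-.983,.184]); o=np.array([.468,.400])
w=lambda x,y,z:[*(o+sx*x+sy*y),z]
pr=lambda L:(proj("side",np.array(L))-[120,220]+.5)*3-.5
print("tips",pr([w(-.035,-.06,.22),w(-.035,.06,.22)]),"posts",pr([w(.045,-.06,.2),w(.045,.06,.2)]))
t=np.array(ctrl.current_tool_pos());z=t[2]+.019+.007
print("frame top corner",pr([[*(t[:2]+sy*.1),z]]), "bot corner",pr([[*(t[:2]+sy*.1),z-.15]]))
```

```text
tips [[198.1 159.9]
 [337.  268. ]] posts [[ 91.9 256.5]
 [227.2 376.9]]
frame top corner [[472.  192.6]] bot corner [[469.8 365.5]]
```

The model agrees with the side view to about 1 px, so I'll move in over the tips and lower until contact.

Run:
```python
from h import *
o=np.array([.468,.400]);sx=np.array([.184,.983])
f0=np.array(ctrl.current_contact_force());m0=np.array(ctrl.current_wrist_torque());print(np.round(f0,2))
print(ctrl.move_l([*o,.232],vel=.08,contact_N=10))
ctrl.move_l([*o,.190],vel=.05,contact_N=8); ctrl.sleep(.2)
f0=np.array(ctrl.current_contact_force());m0=np.array(ctrl.current_wrist_torque());print(np.round(f0,2),np.round(m0,3))
print("c",ctrl.move_l([*o,.176],vel=.02,contact_N=4)); ctrl.sleep(.2)
print(ctrl.current_tool_pos(),"dF",np.round(ctrl.current_contact_force()-f0,2),"dM",np.round(np.array(ctrl.current_wrist_torque())-m0,3),ctrl.current_t())
im=ctrl.read_camera("side");cv2.imwrite("pics/f3sc.png",cv2.resize(im[220:420,120:360],None,fx=3,fy=3,interpolation=cv2.INTER_CUBIC))
```

```text
[ 0.04 -0.24 -1.96]
False
[-0.08 -0.32 -3.09] [-0.    -0.155  0.031]
c True
[0.46808511 0.40002061 0.18180028] dF [-0.47 -0.64 10.25] dM [-0.1    0.183 -0.08 ] 82.5083
```

View pics/f3sc.png

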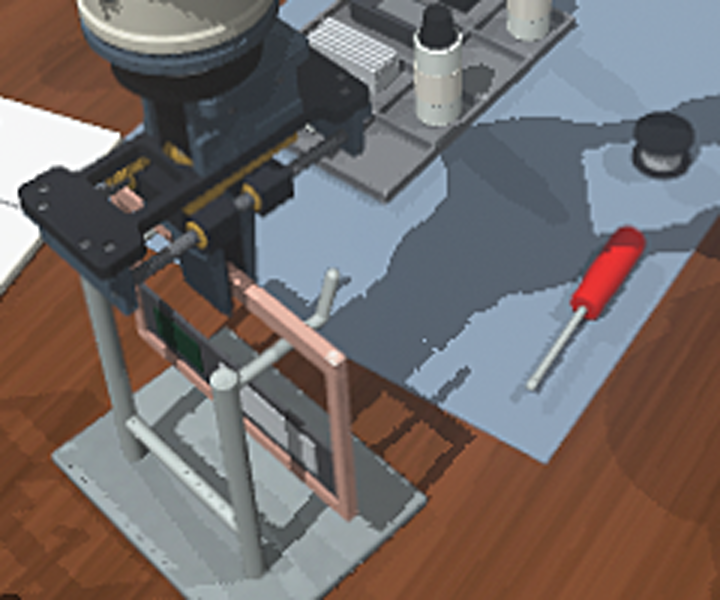

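Contact came at TCP z = 0.1818, against 0.182 expected. The upward force is 10 N with only 0.18 Nm of roll moment; if one hook carried it alone the moment would be about 0.6 Nm. Both hooks are carrying, so I'll release.

Run:
```python
from h import *
o=np.array([.468,.400])
grip(34); ctrl.sleep(.3); ctrl.move_l([*o,.32],vel=.1); 
ctrl.goto([.35,.10,.40],R(best([.35,.10,.40],79.4))) if ctrl.ik([.35,.10,.40],R(79.4)) is not None else None
park(); print(ctrl.current_t())
im=ctrl.read_camera("side");cv2.imwrite("pics/f4s.png",im);cv2.imwrite("pics/f4sc.png",cv2.resize(im[220:420,120:360],None,fx=3,fy=3,interpolation=cv2.INTER_CUBIC));snap("f4")
```

```text
88.7667
```

View pics/f4sc.png

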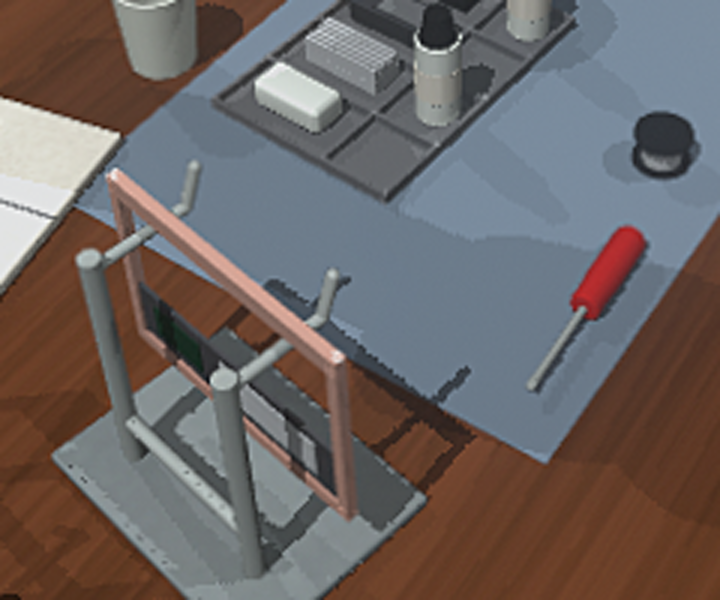

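View pics/f4.png

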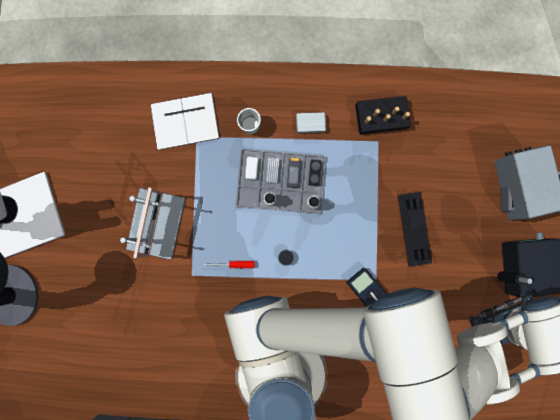

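View pics/f4c.png

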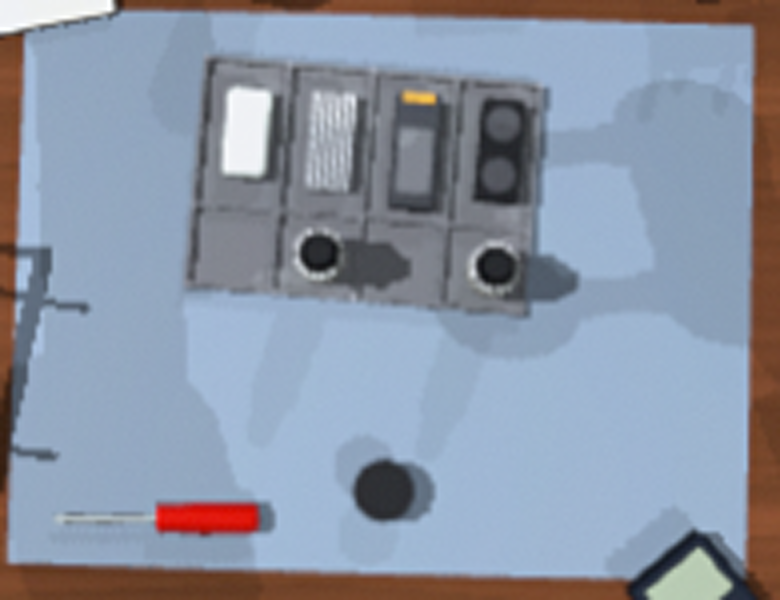

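The frame hangs level on both hooks, between the tips and the posts. All four low parts and both bottles are in their pockets, and the bystanders have not moved. Handing in.

```bash
python3 -c "
from bench import ctrl
print(ctrl.sign_off())"
```

```text
the job is handed in; nothing more can be done
None
```

The job is done and handed in at about 89 s of the 210 s allowed. The low parts (speaker, battery, adapter, heat sink) went into the four far pockets first. Then the two bottles, all that were there, were stood upright in the near row. Last, the frame was lifted out of the rack and hung on both hooks.

**Frame check before letting go:** it touched down at the expected height (TCP z 0.1818 m against 0.182 m). The upward force was 10 N with only 0.18 Nm of roll moment, so both hooks were carrying it, though perhaps not equally.

**Final pictures, with the arm back at its start pose:** the frame hangs level on both hooks, every part is in its own pocket, and the bystanders look where they were. I never saw a part knocked aside. No check failed; the hook tips sat about 1–2 px off my prediction in the side view, well within tolerance.

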